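Wedge the model barn's gate shut

ROBOT

A 6-joint arm with a two-finger parallel gripper is mounted at the origin on the work surface. World frame = base frame: x ahead of the robot, y to its left, z up, the work surface at z = 0. Lengths are in m, angles in rad, forces in N, time in s.
With the tool pointing down it reaches from about 0.325 to 0.9 m from the base axis. Payload 6.1 kg.
Tool frame: the origin (TCP) lies on the centre line of the jaws, within the pads' length; the fingertips stand arm.tip_reach ahead of it and the grasp point (between the pads) lies 8 mm behind it (arm.tip_reach is the distance from the TCP to the fingertips, in m); z points along the fingers, y is the line along which they close (so a half turn about z gives the same grasp; the last joint's range is limited). The gripper opens to 87 mm and grips with 3 to 60 N. Pads are 19 mm wide; open, the fingers measure 117 mm over their backs; the gripper's body (75 mm by 190 mm) begins 51 mm behind the grasp point.
Start: joints at [-1.448, 0.22, 1.526, -0, 1.395, -0.126], TCP at [0.154, -0.606, 0.234] pointing down, gripper open.
Joint ranges: [-2.98, 2.98], [-0.91, 2.08], [0.09, 2.57], [-1.24, 4.39], [0.2, 2.65], [-2.68, 2.68]. Speed limits (rad/s): [2.57, 2.57, 3.01, 3.14, 3.14, 3.14].

INTERFACE

Orientations are given as a 3x3 rotation matrix whose columns are the frame's x, y, z axes.
In Python, from cell import arm gives the robot as it stands. Calls block until the motion is done:
- arm.move_to(position, orientation): joint-space move of the TCP to a pose.
- arm.move_l(position, v=0.15, orientation=None, stop_force=None): straight line of the TCP; orientation=None keeps the orientation; v is the mean speed in m/s. With stop_force (N) it stops when the force on the tool has changed by that much, and returns True; else False.
- arm.set_joints(angles): joint-space move.
- arm.gripper_to(opening, grasp_force=None): opening from 0.0 (shut) to 1.0 (fully open); grasp_force is the grip in N (None keeps the last); returns when the fingers have stopped.
- arm.sleep(seconds).
- arm.ik(position, orientation): joint angles nearest the present ones, or None.
- arm.capture(name): name is "scene" or "top" or "wrist"; returns the picture (480x640x3 uint8, red, green, blue); there is no depth.
- arm.camera_params(name): a dict with "fx", "fy", "cx", "cy" (pixels), "k1" (the pictures are not rectified: a ray, as slopes to the right and down, at radius r is drawn at 1 + k1 r^2 times it, then the intrinsics apply), "cam_to_world" (4x4, takes a point from camera to world coordinates). Camera axes: x right, y down, z forward; pixel columns grow to the right and rows downward; lengths in m; the calibration is good to about 2 mm. A picture is of the moment at which its call begins: read the wrist's pose just before it. camera_params takes no time and is no camera call; for the wrist camera it gives the pose at the moment of the call.
A pose or a line that the arm cannot do raises arm.MotionError and nothing moves.
- arm.hand_in(): hands the job in; it is judged then, once.
Readings, each from a call of its own:
- arm.read_clock(): time.
- arm.read_joint_pos(): joint angles.
- arm.read_dq(): joint speeds.
- arm.read_joint_efforts(): joint torques, N m.
- arm.read_eef_pos(): TCP position.
- arm.read_ee_rot(): TCP orientation.
- arm.read_force(): force on the tool from outside, world axes, zero at the start.
- arm.read_torque(): the same for the moment, N m.
- arm.read_finger_gap(): opening from 0.0 (shut) to 1.0 (fully open).
- arm.read_gripper_force(): force on a finger pad.
Only numpy, scipy, OpenCV 4.12 (cv2) and the standard library are available. Lean on these libraries where they do the work, as an engineer would, in place of code of your own. Each camera call takes 0.05 s, during which the arm holds its last target. There are 200 camera calls.

TASK

The gate of the timber model barn keeps springing open while its latch is being glued. Push the orange wooden wedge thin end first under the gate from the front so that it closes the gate fully, and tap it in until it jams the gate firmly shut on its own; feel for it and do not force it, for the gate's hinges are only glued. Leave the tub of sticks, the glue bottle and the paint jar where they stand.

Things in the scene. Friction and masses are not known exactly. Their poses are not given: they have to be found in the camera images.
- barn: Model barn, an open timber frame fixed to the bench, 244 mm wide (y), 206 deep (x), 205 high, the gate in its front. No sill or floor: under the gate is bare level bench (height 0). Origin: at bench level, midway between the front posts (16 mm square, centres at y +-114 mm), in the front face of the shut gate. x points from the front into the empty barn, y to the left looking in, z up.
- gate (a joint): Opening angle of the gate, rad: 0 shut (hard stop), growing as its free end swings out of the barn. Left alone it springs open to 0.32 to 0.48; holding it shut takes under 1 N. Plank panel 14 mm thick, 140 mm high, from 6 to 200 mm from the hinge line. The gap below it is 11 to 17 mm, different each time; it cannot move up or down. Glued hinges: nothing may press it with over 25 N.
- gate_hinge (a point): Where the gate's upright hinge line meets the bench, at x = 7, y = +100 mm in the barn's frame. The gate runs from here towards the barn's -y when shut.
- entry (a point): Fixed point on the bench below the shut gate's front face, 130 mm from the hinge line, at x = 0, y = -30 mm in the barn's frame: a good place to drive the wedge in, along the barn's x. Axes as the barn's.
- wedge: Loose orange wooden wedge lying flat, 160 mm long, 34 wide, 0.08 to 0.15 kg. The rear 50 mm are a level butt block 26 mm high, to grip across its width; from there the top slopes evenly over 110 mm down to a tip 4 mm thick (1 in 5). Origin: on the underside, mid-width, under the middle of the butt block, 25 mm from the butt end. x points to the thin tip, z up.
- wedge_tip (a point): Middle of the wedge's thin tip on its underside, 135 mm along x from the wedge's origin. Slid under the gate the wedge meets its edge 35 to 65 mm behind the tip, carries the gate shut, then jams between bench and gate.
- wedge_butt (a point): Middle of the wedge's upright butt end, 13 mm above its underside, where it can be tapped or pushed. Once the gate is shut the push rises steadily with travel; a push of about 8 to 12 N jams it firmly (wedge and gate press on each other with 6 N or more) and friction then holds it when let go.
- tub: Black plastic tub of wooden sticks, 150 x 110 mm, about 65 mm high with the sticks. Origin under its centre. Leave alone.
- glue: White glue bottle with a red cap, 48 mm across, 130 mm high, standing. Origin under its centre. Leave alone.
- paint: Squat paint jar with a blue cap, 52 mm across, 60 mm high, standing. Origin under its centre. Leave alone.
Things that resemble listed ones, but are neither listed nor needed, are in the scene too. There is more than one size of the wedge; the job needs the smallest.

How it is judged:
By the outcome, as a careful person would: the job done as asked, in the order asked, and still so for the second after the job is handed in, with the robot touching nothing.
It also fails if it takes over 61 s, if anything falls off the work surface, if the arm or the gripper's body presses on something with over 40 N, if the wrist force passes 120 N, or if a joint passes its speed limit or range.

## Working session

There is one attempt and no reset: what is moved stays moved. The work goes in short steps, each a Python script; the robot and the scene stay as the last script left them, time stands still between calls to the robot, and variables do not carry over. Pictures are saved under pics/ and viewed, at most 10 in all, crops included, and the job is handed in when it is done.

```bash
ls; mkdir -p pics; python3 - <<'E'
from cell import arm
import cv2
for n in ["scene","top"]:
    cv2.imwrite(f"pics/{n}.png",arm.capture(n)[:,:,::-1]); p=arm.camera_params(n); print(n,{k:(v if not hasattr(v,'tolist') else v.tolist()) for k,v in p.items()})
print(arm.tip_reach,arm.read_clock(),arm.read_ee_rot())
E
```

```text
pics
scene {'fx': 487.6682743379542, 'fy': 487.6682743379542, 'cx': 319.92061352334326, 'cy': 233.91785694447833, 'k1': -0.04693240800867127, 'cam_to_world': [[-0.5544534214125374, 0.7284848421963709, -0.40235710280055914, 0.8422471202874441], [0.8321929597811462, 0.4888311592548255, -0.2617230892227105, 0.39106533537754823], [0.00602338564485737, -0.4799520105507549, -0.8772740657249941, 1.052176867044491], [0.0, 0.0, 0.0, 1.0]]}
top {'fx': 618.1750361886563, 'fy': 618.1750361886563, 'cx': 315.98222325193535, 'cy': 239.6568251615879, 'k1': -0.07863647378902316, 'cam_to_world': [[0.008252719760468883, -0.998575270903494, 0.05271926551621114, 0.29938296338393144], [-0.9999653643037226, -0.008184384750973637, 0.0015119653339501127, 0.12970034260010263], [-0.0010783364401725183, -0.05272991737393139, -0.9986082279874624, 1.805633011703115], [0.0, 0.0, 0.0, 1.0]]}
0.011 0.1 [[ 9.69205463e-01  2.46253361e-01 -2.30928383e-04]
 [ 2.46253375e-01 -9.69203837e-01  1.78833908e-03]
 [ 2.16567835e-04 -1.79013490e-03 -9.99998374e-01]]
```

View pics/scene.png

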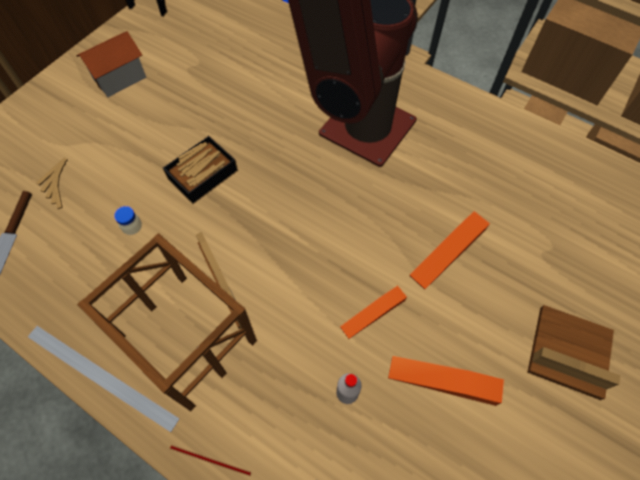

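View pics/top.png

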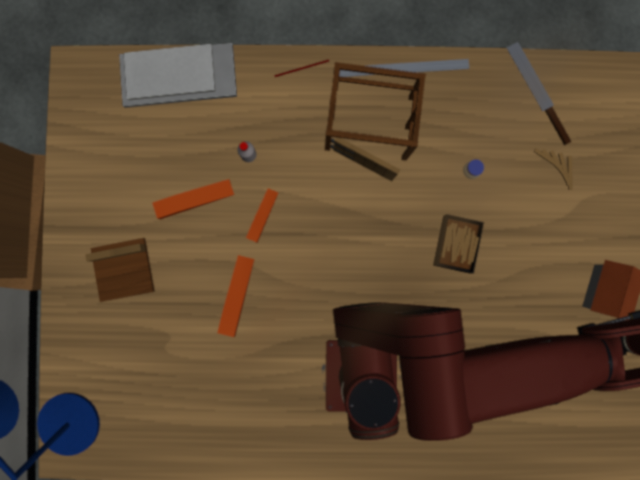

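The scene view shows the three wedges, with the smallest at about (373,312). The barn is at about (170,315). In the top view the small wedge is at (262,215) and the barn at (375,105), with its front facing the robot and the gate open from (333,145) to (396,177). Next I'll enlarge these areas.

```bash
cat > h.py <<'E'
import cv2,numpy as np
from cell import arm
def ray(n,uv,P=None):
    p=P or arm.camera_params(n); M=np.array(p["cam_to_world"])
    K=np.array([[p["fx"],0,p["cx"]],[0,p["fy"],p["cy"]],[0,0,1.]])
    s=cv2.undistortPoints(np.array([[uv]],float),K,np.array([p["k1"],0,0,0,0.]))[0,0]
    return M[:3,3],M[:3,:3]@np.array([s[0],s[1],1])
def onz(n,uv,z,P=None):
    o,d=ray(n,uv,P); return o+d*(z-o[2])/d[2]
def proj(n,X,P=None):
    p=P or arm.camera_params(n); M=np.array(p["cam_to_world"]); c=M[:3,:3].T@(np.array(X,float)-M[:3,3])
    s=c[:2]/c[2]; s=s*(1+p["k1"]*(s@s)); return np.array([p["cx"]+p["fx"]*s[0],p["cy"]+p["fy"]*s[1]])
E
python3 - <<'E'
import cv2,numpy as np
a=cv2.imread("pics/top.png");b=cv2.imread("pics/scene.png")
def c(i,x,y,w,h,s): return cv2.resize(i[y:y+h,x:x+w],None,fx=s,fy=s,interpolation=cv2.INTER_CUBIC)
o=np.zeros((600,800,3),np.uint8)
o[:400,:480]=c(a,320,55,120,100+0,4)[:400,:480] if 0 else cv2.resize(a[55:185,318:438],(480,520))[:400]*0
o[:520,:480]=cv2.resize(a[55:185,318:438],(480,520),interpolation=cv2.INTER_CUBIC)
o[:300,490:790]=c(a,230,180,60,60,5)
o[310:560,490:790]=c(b,335,275,75,62,4)[:250,:300] if 0 else cv2.resize(b[280:342,335:410],(300,250),interpolation=cv2.INTER_CUBIC)
cv2.imwrite("pics/z1.png",o)
from h import *
for n in ["top","scene"]:
    im=cv2.imread(f"pics/{n}.png"); hsv=cv2.cvtColor(im,cv2.COLOR_BGR2HSV)
    m=cv2.inRange(hsv,(3,190,130),(14,255,255))
    for k in cv2.findContours(m,0,1)[0]:
        if cv2.contourArea(k)>300:
            r=cv2.boxPoints(cv2.minAreaRect(k)); print(n,cv2.contourArea(k),r.round(1).tolist(),[onz(n,q,.013)[:2].round(3).tolist() for q in r])
E
```

```text
top 1171.5 [[216.89999389648438, 331.8999938964844], [237.3000030517578, 254.89999389648438], [253.0, 259.1000061035156], [232.6999969482422, 336.1000061035156]] [[0.124, 0.417], [0.348, 0.361], [0.336, 0.315], [0.113, 0.371]]
top 515.0 [[245.6999969482422, 237.0], [267.3999938964844, 188.10000610351562], [277.29998779296875, 192.5], [255.60000610351562, 241.39999389648438]] [[0.4, 0.337], [0.544, 0.275], [0.531, 0.246], [0.388, 0.308]]
top 1147.5 [[152.1999969482422, 201.89999389648438], [228.60000610351562, 178.8000030517578], [233.1999969482422, 193.8000030517578], [156.8000030517578, 217.0]] [[0.501, 0.613], [0.57, 0.39], [0.526, 0.375], [0.457, 0.599]]
scene 2518.0 [[387.79998779296875, 377.8999938964844], [393.1000061035156, 354.0], [505.8999938964844, 378.8999938964844], [500.6000061035156, 402.79998779296875]] [[0.573, 0.391], [0.523, 0.375], [0.437, 0.601], [0.489, 0.612]]
scene 990.0 [[339.79998779296875, 325.8999938964844], [397.3999938964844, 284.70001220703125], [406.3999938964844, 297.29998779296875], [348.79998779296875, 338.5]] [[0.534, 0.246], [0.377, 0.303], [0.393, 0.336], [0.547, 0.277]]
scene 1794.5 [[409.5, 274.5], [474.5, 209.5], [489.0, 224.0], [424.0, 289.0]] [[0.339, 0.314], [0.091, 0.365], [0.109, 0.413], [0.352, 0.36]]
```

View pics/z1.png

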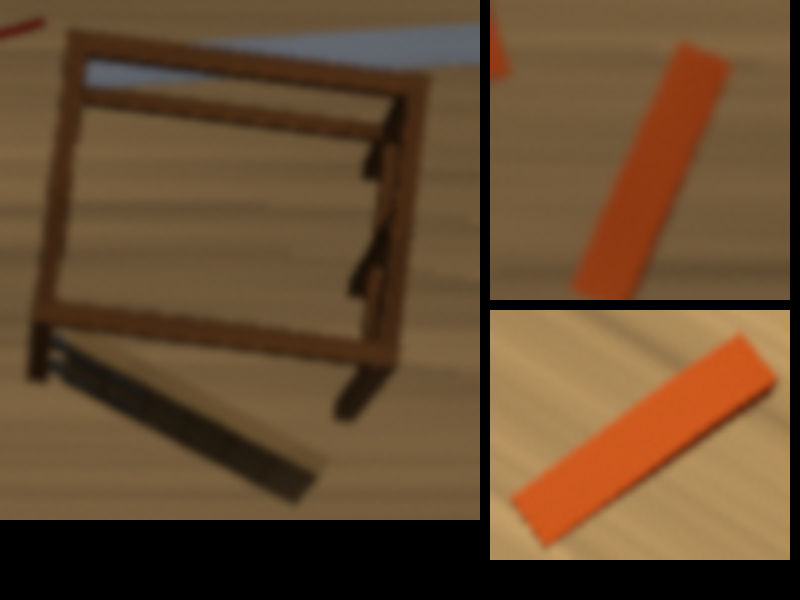

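The crop shows the small wedge's thick, dark-edged butt nearest the robot, at about (0.39,0.32), and its tip at about (0.54,0.26). The barn's top-frame corners in the crop are front-left (35,322), front-right (397,365), back-left (68,30) and back-right (430,72).

```bash
python3 - <<'E'
from h import *
c={k:(318+u/4,55+v/4) for k,(u,v) in dict(FL=(34,322),FR=(397,366),BL=(68,29),BR=(431,72)).items()}
w={k:onz("top",v,.205)[:2] for k,v in c.items()}
for k in w: print(k,w[k].round(4))
n=np.linalg.norm
print(n(w["FL"]-w["FR"]),n(w["BL"]-w["BR"]),n(w["FL"]-w["BL"]),n(w["FR"]-w["BR"]))
# post feet outer corners: scene view: FL foot, FR foot
for nme,uv in dict(FLfoot=(318+30/4,55+378/4),FRfoot=(318+345/4,55+420/4)).items(): print(nme,onz("top",uv,0).round(4))
# scene view top corners
for uv in [(159,235),(80,303),(167,389),(245,310)]: print(uv,onz("scene",uv,.205)[:2].round(4))
print("tub,glue,paint",onz("top",(460,243),.06),onz("top",(243,146),.13),onz("top",(476,167),.06))
E
```

```text
FL [0.6576 0.1068]
FR [ 0.6308 -0.1315]
BL [0.8552 0.0856]
BR [ 0.8289 -0.1553]
0.23983893656483485 0.24237728112957152 0.19870707757646122 0.19951040804093753
FLfoot [0.6615 0.1065 0.    ]
FRfoot [ 0.6324 -0.1263  0.    ]
(159, 235) [ 0.6336 -0.1254]
(80, 303) [ 0.823  -0.1501]
(167, 389) [0.848  0.0891]
(245, 310) [0.6618 0.1125]
tub,glue,paint [ 0.38538764 -0.2765141   0.06      ] [0.6436124 0.33467   0.13     ] [ 0.60360752 -0.32408318  0.06      ]
```

```bash
cat >> h.py <<'E'
def R(yaw,tilt=0):
    d=np.array([np.cos(yaw),np.sin(yaw),0]);k=np.array([0,0,1.])
    z=np.sin(tilt)*d-np.cos(tilt)*k; x=np.cos(tilt)*d+np.sin(tilt)*k
    return np.column_stack([x,np.cross(z,x),z])
E
python3 - <<'E'
from h import *
y=np.radians(-22)
print(arm.ik([.413,.312,.02],R(y,.26)),arm.ik([.413,.312,.02],R(y+np.pi,-.26)))
arm.move_to([.40,.317,.26],R(y)); print(arm.read_joint_pos(),arm.read_clock())
P=arm.camera_params("wrist");im=arm.capture("wrist");cv2.imwrite("pics/w1.png",im[:,:,::-1])
print(np.array(P["cam_to_world"]).round(3))
E
```

```text
None [ 0.63544022  0.1738696   2.05388444 -0.31026599  0.79983059 -0.34694731]
[ 5.14539281e-01 -7.36385513e-02  1.78750578e+00 -1.77861275e-04
  1.42775103e+00  2.47012481e+00] 3.4333
[[-0.375 -0.885 -0.274  0.476]
 [-0.927  0.359  0.111  0.287]
 [ 0.     0.296 -0.955  0.411]
 [ 0.     0.     0.     1.   ]]
```

View pics/w1.png

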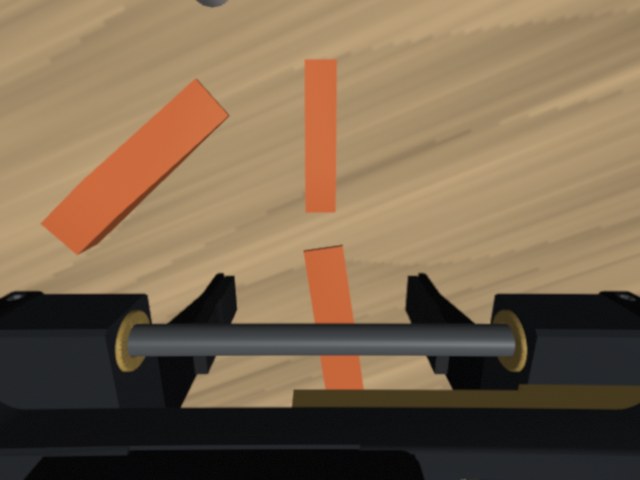

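The wrist view shows the small wedge at (305–337, 60–212), and the next, larger wedge begins at row 247. I'll check numerically which end is thick by comparing widths at the two heights.

```bash
python3 - <<'E'
from h import *
im=cv2.imread("pics/w1.png");P=arm.camera_params("wrist")
hsv=cv2.cvtColor(im,cv2.COLOR_BGR2HSV)
m=cv2.inRange(hsv,(3,140,120),(14,255,255))
k=[k for k in cv2.findContours(m,0,1)[0] if cv2.pointPolygonTest(k,(320,130),False)>0][0]
q=cv2.boundingRect(k);print(q)
g=im[:,:,0].astype(float)  # blue: dark on orange
for r in [64,75,100,130,160,190,200,208]:
    e=[]
    row=cv2.GaussianBlur(g,(1,5),0)[r,285:360]; t=(row[:8].mean()+row[30:38].mean())/2
    i=np.where(row<t)[0]; a=i[0]-(t-row[i[0]])/(row[i[0]-1]-row[i[0]]); b=i[-1]+(t-row[i[-1]])/(row[i[-1]+1]-row[i[-1]])
    w=[np.linalg.norm(onz("wrist",(285+a,r),z,P)-onz("wrist",(285+b,r),z,P))*1000 for z in (0,.004,.026)]
    print(r,round(285+a,1),round(285+b,1),np.round(w,1),onz("wrist",(285+(a+b)/2,r),.013,P).round(4))
for z in (.004,.026): print(z,onz("wrist",(321,59.5),z,P).round(4),onz("wrist",(320.5,212.5),z,P).round(4))
for u in range(52,70,2): print(u,im[u,320],end=';')
print()
for u in range(204,222,2): print(u,im[u,320],end=';')
E
```

```text
(305, 59, 32, 153)
64 304.3 336.6 [34.4 34.1 32.3] [0.5319 0.2649 0.013 ]
75 304.1 336.2 [34.4 34.1 32.2] [0.5224 0.2691 0.013 ]
100 304.4 336.3 [35.  34.7 32.8] [0.4999 0.278  0.013 ]
130 304.5 335.8 [35.2 34.8 33. ] [0.4718 0.2896 0.013 ]
160 304.5 335.7 [36.  35.6 33.7] [0.4421 0.3018 0.013 ]
190 304.6 335.6 [36.7 36.4 34.4] [0.4108 0.3144 0.013 ]
200 304.8 335.0 [36.  35.7 33.7] [0.4001 0.319  0.013 ]
208 305.2 334.9 [35.7 35.4 33.5] [0.3913 0.3225 0.013 ]
0.004 [0.5369 0.2623 0.004 ] [0.384  0.3248 0.004 ]
0.026 [0.5336 0.2636 0.026 ] [0.389  0.3227 0.026 ]
52 [121 160 187];54 [121 161 189];56 [122 161 189];58 [108 148 188];60 [ 68 112 200];62 [ 64 107 202];64 [ 64 108 202];66 [ 65 108 203];68 [ 64 108 202];
204 [ 60 103 199];206 [ 60 104 199];208 [ 59 103 198];210 [ 60 103 198];212 [ 87 127 187];214 [112 149 175];216 [116 154 180];218 [120 159 185];220 [120 159 186];
```

The widths match 34 mm at z=4 mm at the far end and at z=26 mm at the near end. So the butt faces the robot, and the length comes out at 159.6 mm. Next I'll grasp the butt.

```bash
python3 - <<'E'
from h import *
tip=np.array([.5369,.2623]);bt=np.array([.389,.3227]);d=(tip-bt)/np.linalg.norm(tip-bt);yaw=np.arctan2(d[1],d[0])
O=tip-.135*d; g=O-.006*d; Rt=R(yaw+np.pi,-.26)
print(O,yaw,Rt.round(2).tolist())
b=np.array([*( g-.03*d),.13])
arm.move_to(b,Rt); arm.gripper_to(.75,20)
T=np.array([*g,.017]); 
print(arm.move_l([*g,.05],.15),arm.move_l(T,.06,stop_force=8), arm.read_eef_pos())
print(arm.gripper_to(0,25), arm.read_finger_gap()*87, arm.read_gripper_force(), arm.read_force(),arm.read_clock())
arm.move_l([*g,.16],.15); print(arm.read_finger_gap()*87,arm.read_force(),arm.read_joint_pos(),arm.read_clock())
E
```

```text
[0.41192022 0.31333975] -0.3877130406776664 [[-0.89, 0.38, 0.24], [0.37, 0.93, -0.1], [-0.26, 0.0, -0.97]]
False False [0.40631903 0.31557983 0.01681762]
False 33.52259860240033 24.989499633957166 [-1.54450168 -0.33433047  1.78339607] 8.6417
34.18668803537766 [ 0.34914944  0.27489379 -1.14524501] [ 0.65033345 -0.05534846  1.98760332 -0.2522617   1.09047937 -0.42918449] 9.7417
```

```bash
cat >> h.py <<'E'
YB=np.arctan2(-.112,.994); M0=np.array([.646,-.0095])
ex=np.array([np.cos(YB),np.sin(YB)]);ey=np.array([-ex[1],ex[0]])
def B(x,y): return M0+x*ex+y*ey
E
python3 - <<'E'
from h import *
arm.move_to([*B(-.135-.006-.11,-.03),.16],R(YB+np.pi,-.26)); print(arm.read_eef_pos(),arm.read_joint_pos(),arm.read_clock())
P=arm.camera_params("wrist");im=arm.capture("wrist");cv2.imwrite("pics/w2.png",im[:,:,::-1]);cv2.imwrite("pics/t2.png",arm.capture("top")[:,:,::-1])
for n,X in dict(FL0=[*B(0,.122),0],FR0=[*B(0,-.122),0],entry=[*B(0,-.03),0],hinge=[*B(.007,.1),.014]).items(): print(n,proj("wrist",X,P).round(1),proj("top",X).round(1))
E
```

```text
[ 0.39320322 -0.01090301  0.15978523] [-0.26222286 -0.57095419  2.37401257  0.04371429  1.08236567 -1.73606892] 10.9833
FL0 [441.5 363. ] [323.7 150.1]
FR0 [245.7 362.9] [405.7 160. ]
entry [319.5 362.8] [374.9 156.3]
hinge [425.8 376.4] [331.5 147.7]
```

View pics/w2.png

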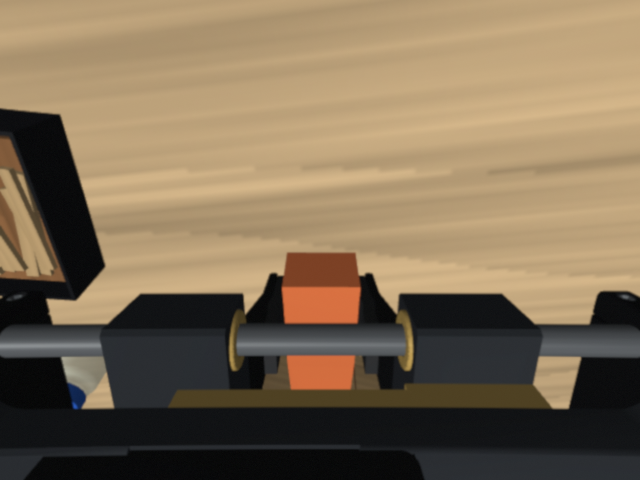

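The wrist view shows only the wedge butt held straight in the jaws at (322,270–385); the gripper hides the barn. The barn fit agrees with the post feet in the top view to about 2 mm, so I'll lower the wedge and slide it in, watching the force.

```bash
python3 - <<'E'
from h import *
off=-.141
def T(tipx,z): return np.array([*B(tipx+off,-.03),z])
print(arm.move_l(T(-.11,.03),.12),arm.move_l(T(-.11,.0172),.03,stop_force=4),arm.read_eef_pos()[2])
z=arm.read_eef_pos()[2]
f0=arm.read_force();print("f0",f0.round(2))
print(arm.move_l(T(-.02,z),.06,stop_force=6),arm.read_clock())
x=-.02
while x<.075:
    x+=.005; s=arm.move_l(T(x,z),.04,stop_force=4); f=arm.read_force()-f0
    print(round(x*1000),s,f.round(2),"fx",round(float(f[:2]@ex),2),round(arm.read_clock(),1))
    if s or f[:2]@ex<-3.5: break
cv2.imwrite("pics/t3.png",arm.capture("top")[:,:,::-1]);cv2.imwrite("pics/s3.png",arm.capture("scene")[:,:,::-1])
a=cv2.imread("pics/t3.png");b=cv2.imread("pics/s3.png")
cv2.imwrite("pics/z3.png",np.hstack([cv2.resize(a[110:260,300:430],(400,462),interpolation=2),cv2.resize(b[180:330,130:260],(400,462),interpolation=2)]))
E
```

```text
False True 0.017012768970590356
f0 [-1.67  0.17  5.54]
True 12.9833
-15 True [ 1.02 -0.09 -1.86] fx 1.02 13.2
```

View pics/z3.png

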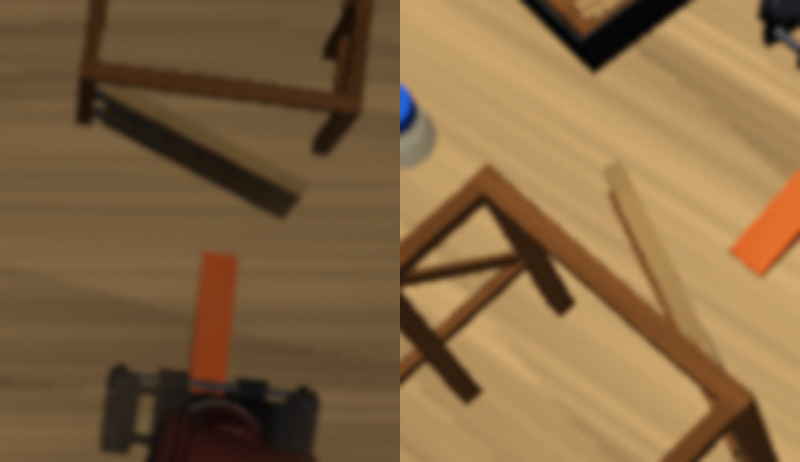

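The top view shows the wedge aligned in front of the open gate, with its tip at about crop (219,254). It stopped early because it was pressing down on the bench. I'll release, regrip and check the tip.

```bash
python3 - <<'E'
from h import *
off=-.141
def T(tipx,z): return np.array([*B(tipx+off,-.03),z])
t=onz("top",(300+219.5/3.077,110+253/3.08),.004)[:2]; print("tip barn xy",(t-M0)@ex,(t-M0)@ey)
p=arm.read_eef_pos(); x=(p[:2]-M0)@ex-off; print("cmd tipx",x,(p[:2]-M0)@ey)
arm.gripper_to(.6); z=p[2]+.0003
arm.move_l(T(x,z),.02)
print("free",arm.read_force().round(2))
arm.gripper_to(0,30); f0=arm.read_force();print("f0",f0.round(2),z)
while x<.085:
    x+=.005; s=arm.move_l(T(x,z),.05,stop_force=8); f=arm.read_force()-f0
    print(round(x*1000),s,f.round(2),"fx",round(float(f[:2]@ex),2),round(arm.read_clock(),1))
    if s or f[:2]@ex<-3: break
cv2.imwrite("pics/t4.png",arm.capture("top")[:,:,::-1]);cv2.imwrite("pics/s4.png",arm.capture("scene")[:,:,::-1])
a=cv2.imread("pics/t4.png");b=cv2.imread("pics/s4.png")
cv2.imwrite("pics/z4.png",np.hstack([cv2.resize(a[110:260,300:430],(400,462),interpolation=2),cv2.resize(b[180:330,130:260],(400,462),interpolation=2)]))
E
```

```text
tip barn xy -0.10775419481492857 -0.031548697045818835
cmd tipx -0.11014531774989153 -0.03000649801383663
free [-0.46  0.21  0.7 ]
f0 [ 0.18 -0.78  0.22] 0.01735171318067686
-105 False [-0.63  0.72 -1.4 ] fx -0.7 15.0
-100 False [ 0.    0.16 -1.12] fx -0.02 15.2
-95 False [ 0.28  1.01 -1.79] fx 0.17 15.5
-90 False [ 0.04  0.9  -0.91] fx -0.06 15.7
-85 False [-0.24  1.16 -1.12] fx -0.37 16.0
-80 False [-0.27  0.43 -1.5 ] fx -0.32 16.2
-75 False [ 0.45  0.81 -0.85] fx 0.35 16.5
-70 False [-0.67  0.88 -1.6 ] fx -0.77 16.7
-65 False [ 0.04  1.2  -1.82] fx -0.1 17.0
-60 False [ 0.07  0.33 -2.57] fx 0.03 17.2
-55 False [-0.55  1.95 -1.35] fx -0.77 17.5
-50 False [ 0.68  0.58 -2.18] fx 0.61 17.7
-45 False [-0.33  0.64 -1.28] fx -0.4 18.0
-40 False [-0.1   0.22 -2.65] fx -0.12 18.2
-35 False [ 0.24  1.17 -1.7 ] fx 0.11 18.5
-30 False [-1.37  0.63 -1.08] fx -1.43 18.7
-25 False [ 0.15  0.87 -1.94] fx 0.05 19.0
-20 False [ 0.07  0.98 -2.19] fx -0.04 19.2
-15 False [-0.08  1.28 -1.86] fx -0.22 19.5
-10 False [-0.7   0.35 -2.01] fx -0.74 19.7
-5 False [ 0.64  0.4  -2.19] fx 0.59 20.0
0 False [ 0.44  1.8  -3.34] fx 0.23 20.2
5 False [-0.16  0.95 -4.14] fx -0.27 20.5
10 False [-0.45 -0.94 -5.21] fx -0.34 20.7
15 False [ 0.09 -1.87 -6.16] fx 0.3 21.0
20 False [ 1.28 -1.1  -8.69] fx 1.4 21.2
25 False [ 0.57 -1.66 -8.05] fx 0.76 21.5
30 False [ 1.1  -0.6  -8.17] fx 1.16 21.7
35 False [ 1.12 -2.18 -9.14] fx 1.36 22.0
40 False [ 0.68 -1.34 -8.25] fx 0.83 22.2
45 False [  0.19  -1.22 -10.39] fx 0.33 22.5
50 False [ 0.31 -0.29 -8.7 ] fx 0.34 22.7
55 False [-0.18  0.53 -9.52] fx -0.24 23.0
60 False [-5.54  1.07 -7.29] fx -5.63 23.2
```

View pics/z4.png

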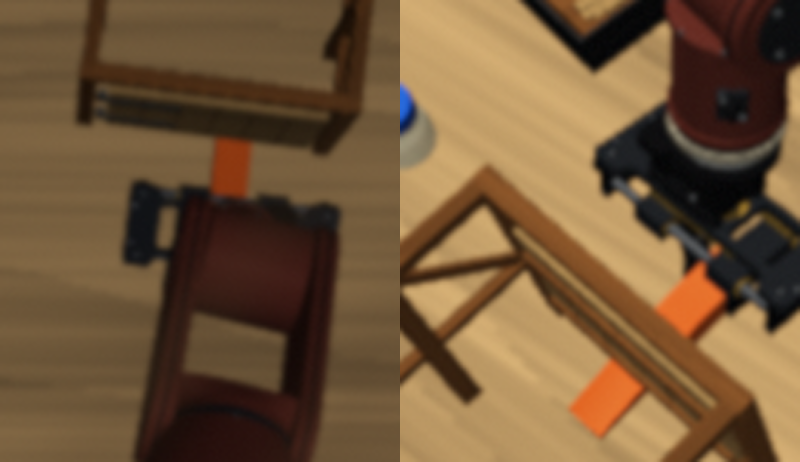

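The views show the gate now flush in the frame, with the wedge under it protruding into the barn. The resistance jumped at 60 mm, as expected. I'll let go, move behind the butt with closed fingers and tap to about 10 N.

```bash
python3 - <<'E'
from h import *
p=arm.read_eef_pos(); R0=arm.read_ee_rot()
arm.gripper_to(.62); print(arm.read_force().round(2))
q=p-.09*R0[:,2]; arm.move_l(q,.15)
Rz=R(YB+np.pi)
def T(x,z,y=-.03): return np.array([*B(x,y),z])
print(arm.ik(T(-.145,.016),Rz) is not None)
arm.move_to(T(-.145,.10),Rz); arm.gripper_to(0)
arm.move_l(T(-.145,.016),.12,stop_force=8); arm.sleep(.1)
f0=arm.read_force(); print("f0",f0.round(2),arm.read_eef_pos(),arm.read_clock())
x=-.145
s=arm.move_l(T(-.085,.016),.02,stop_force=3); x=float((arm.read_eef_pos()[:2]-M0)@ex); print(s,"contact x",x)
for i in range(40):
    f=arm.read_force()-f0; fx=-f[:2]@ex
    print(round(x*1000,1),round(float(fx),2),f.round(1),round(arm.read_clock(),1))
    if fx>9.5: break
    x+=.0007; arm.move_l(T(x,.016),.01)
    arm.sleep(.1)
cv2.imwrite("pics/t5.png",arm.capture("top")[:,:,::-1])
E
```

```text
[-1.04  0.31 -0.06]
True
f0 [ 0.26 -0.22 -0.21] [ 0.49954433 -0.02326205  0.01703164] 27.1833
True contact x -0.11231114999427
-112.3 0.3 [-0.3 -0.1 -0.2] 28.9
-111.6 0.06 [-0.1 -0.2 -0.4] 29.2
-110.9 5.84 [-5.8  0.7  3.2] 29.6
-110.2 7.32 [-7.2  1.1  4.8] 29.9
-109.5 10.63 [-10.6   0.7   6.8] 30.3
```

```bash
python3 - <<'E'
from h import *
def T(x,z,y=-.03): return np.array([*B(x,y),z])
arm.move_l(T(-.125,.016),.03); arm.sleep(.2)
f0=arm.read_force();print("f0",f0.round(2))
x=-.1125; arm.move_l(T(x,.016),.02,stop_force=4)
x=float((arm.read_eef_pos()[:2]-M0)@ex)
for i in range(20):
    f=arm.read_force()-f0; fx=-f[:2]@ex
    print(round(x*1000,1),round(float(fx),2),f.round(1),round(arm.read_clock(),1))
    if fx>10.3: break
    x+=.0005; arm.move_l(T(x,.016),.01); arm.sleep(.1)
arm.move_l(T(-.15,.016),.05); arm.move_l(T(-.19,.13),.2)
arm.move_to(T(-.26,.25),R(YB+np.pi)); print(arm.read_clock())
cv2.imwrite("pics/t6.png",arm.capture("top")[:,:,::-1]);cv2.imwrite("pics/s6.png",arm.capture("scene")[:,:,::-1])
a=cv2.imread("pics/t6.png");b=cv2.imread("pics/s6.png")
cv2.imwrite("pics/z6.png",np.hstack([cv2.resize(a[110:260,300:430],(400,462),interpolation=2),cv2.resize(b[180:330,130:260],(400,462),interpolation=2)]))
E
```

```text
f0 [0.22 0.21 0.18]
-112.6 0.49 [-0.6 -0.9 -0.6] 32.0
-112.1 0.48 [-0.5 -0.5  0. ] 32.3
-111.6 2.34 [-2.3  0.2  0.8] 32.7
-111.1 6.04 [-6.1  0.1  2.9] 33.0
-110.6 7.45 [-7.4  0.7  5.4] 33.4
-110.1 8.86 [-8.8  0.6  6.3] 33.7
-109.6 9.77 [-9.8  0.   7.1] 34.1
-109.1 12.03 [-12.    0.6   7.6] 34.4
36.775
```

View pics/z6.png

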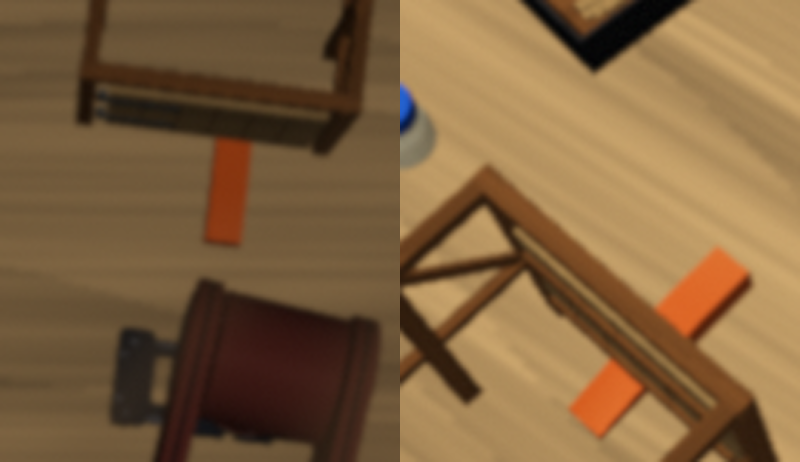

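The gate is shut and flush, with the wedge straight under it and its butt at crop (223,240) in the top view. One more tap, reading the actual tool position, will show whether the wedge keeps its travel when let go.

```bash
python3 - <<'E'
from h import *
def T(x,z,y=-.03): return np.array([*B(x,y),z])
ax=lambda: float((arm.read_eef_pos()[:2]-M0)@ex)*1000
arm.move_to(T(-.17,.10),R(YB+np.pi)); arm.move_l(T(-.13,.016),.12); arm.move_l(T(-.114,.016),.04); arm.sleep(.2)
f0=arm.read_force()
x=-.114
for i in range(20):
    x+=.0005; arm.move_l(T(x,.016),.02); arm.sleep(.05)
    f=np.mean([arm.read_force() for _ in range(4)],0)-f0; fx=-f[:2]@ex
    print(round(x*1000,1),round(ax(),2),arm.read_eef_pos()[2].round(4),round(float(fx),2),f.round(1),round(arm.read_clock(),1))
    if fx>11: break
for i in range(6):
    x-=.0005; arm.move_l(T(x,.016),.02); arm.sleep(.05); f=arm.read_force()-f0; print("back",round(x*1000,1),round(ax(),2),round(float(-f[:2]@ex),2),round(arm.read_clock(),1))
E
```

```text
-113.5 -113.52 0.016 -0.54 [ 0.7  1.5 -0.4] 39.6
-113.0 -112.98 0.016 -0.46 [0.6 0.8 0.2] 39.9
-112.5 -112.49 0.016 -1.06 [ 1.  -0.3  0.1] 40.2
-112.0 -112.0 0.016 -0.67 [ 0.8  0.7 -0.6] 40.5
-111.5 -111.86 0.0159 1.25 [-1.2  0.2  1. ] 40.8
-111.0 -111.85 0.0158 3.6 [-3.5  0.7  4. ] 41.1
-110.5 -111.81 0.0157 6.29 [-6.3 -0.1  4.8] 41.4
-110.0 -111.81 0.0156 7.01 [-6.9  1.3  5.1] 41.7
-109.5 -111.76 0.0155 9.12 [-9.   1.5  7.3] 42.0
-109.0 -111.78 0.0154 10.88 [-10.9   0.1   7.6] 42.3
-108.5 -111.75 0.0153 12.29 [-12.2   1.    9.2] 42.6
back -109.0 -111.77 9.81 42.9
back -109.5 -111.8 8.03 43.2
back -110.0 -111.79 6.12 43.5
back -110.5 -111.81 5.17 43.8
back -111.0 -111.84 4.49 44.1
back -111.5 -111.81 3.6 44.4
```

Wedge holds against 12 N without moving, but the fingers also press down on it. I'll do one last tap with that vertical load relieved, then retreat.

```bash
python3 - <<'E'
from h import *
def T(x,z,y=-.03): return np.array([*B(x,y),z])
ax=lambda: float((arm.read_eef_pos()[:2]-M0)@ex)*1000
arm.move_l(T(-.114,.016),.04); arm.sleep(.15)
f0=np.mean([arm.read_force() for _ in range(4)],0)
x=-.1112;z=.0162
while arm.read_clock()<54:
    arm.move_l(T(x,z),.03)
    f=np.mean([arm.read_force() for _ in range(4)],0)-f0; fx=-f[:2]@ex
    print(round(x*1000,1),round(z*1000,1),round(ax(),2),round(float(fx),2),round(f[2],1),round(arm.read_clock(),1))
    if fx>10.8: break
    x+=.0004; z+=.0003 if f[2]>1 else 0
arm.move_l(T(-.15,z),.1); arm.move_l(T(-.18,.10),.25); print(arm.read_clock())
arm.hand_in()
E
```

```text
-111.2 16.2 -111.79 4.45 2.6 45.0
-110.8 16.5 -111.79 5.11 1.9 45.3
-110.4 16.8 -111.78 5.43 1.7 45.5
-110.0 17.1 -111.78 5.22 -0.3 45.8
-109.6 17.1 -111.77 7.51 2.1 46.0
-109.2 17.4 -111.76 7.22 0.5 46.3
-108.8 17.4 -111.74 9.39 2.9 46.5
-108.4 17.7 -111.74 9.43 0.3 46.8
-108.0 17.7 -111.68 11.29 3.6 47.0
48.1
the job is handed in; nothing more can be done
```

Handed in at about 48 s: the wedge is under the gate, which looked flush shut in both camera views before the last two taps. In the last tap the wedge took 11 N and moved only about 0.1 mm; I took no picture after that.

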